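# Slide a hook blank home in the drilling jig

## Task

Load the loose wooden blank that lies on the board of the drilling jig: with your fingertips press it flat against the aluminium fence, short of the guide cleat, then slide it along the fence, under the bushing plate, until it is fully home in the corner, flush against both the end stop and the fence. Keep it flat on the board all the way, do not pick it up, and leave the other things on the jig and the bench where they are. Finish with the blank let go.

Things in the scene. Friction and masses are not known exactly. Their poses are not given: they have to be found in the camera images.
- jig: shop-made drilling jig screwed to the bench, cannot move: dark film-faced plywood board 250 (its x) x 380 (its y) x 15 mm thick; origin at the centre of the board's underside. +x points to the fence, +y along the fence to the end stop. Fence: flat aluminium T-slot profile, 20 mm high above the board, its straight face at x = +70 mm, from y = -185 to +185 mm. Nothing on the jig stands over 34 mm above its board
- corner (a point): inner corner of the pocket: the point on the board's top (15 mm above the bench) where the fence face meets the face of the end stop, a wooden block 20 mm high, square to the fence; axes as the jig's. The blank is home when its origin is at x = -20, y = -50, z = 0 mm from here, its long sides parallel to the fence
- mouth (a point): middle of the pocket's mouth, on the board's top, 55 mm out from the stop, axes as the jig's. The pocket lies between the fence and the guide cleat: a wooden strip 20 mm high, 16 mm thick, parallel to the fence, 44 mm clear of its face (the blank is 40 mm wide). Before the mouth the cleat has a flared lead-in, ending 75 mm from the stop
- plate (a point): centre of the top face of the steel bushing plate, 28 mm above the board: 28 mm wide along the fence, 8 mm thick, bridging fence and cleat with 20 mm of height clear below it (the blank is 15 mm thick), from 17 to 45 mm out from the stop. Two drill bushings stand on it
- blank: plain light-wood hook blank, 40 (its x) x 100 (its y, the long way) x 15 mm thick, about 45 g, loose on the board, at the start its centre 50 to 100 mm from the fence face and 100 to 160 mm short of home along it, and turned up to 26 degrees; slides easily when pushed. Origin at the centre of its underside. When home, about half of it sticks out of the pocket
- collar: steel drill stop collar, ring 22 mm outside diameter, 12 mm high, standing on the jig board in front of the guide cleat; not part of the job
- setbar: brass set-up bar 60 x 12 x 12 mm lying on the jig board in front of the guide cleat; not part of the job
- glue: white wood-glue bottle, 60 mm diameter, 170 mm tall, standing on the bench beside the jig; not part of the job
- mallet: wooden joiner's mallet, 360 mm long, lying on the bench; not part of the job
- square: try square with dark wooden stock (115 mm) and steel blade (150 mm), lying on the bench; not part of the job
- tape: black tape measure 74 x 36 x 66 mm standing on the bench; not part of the job
- drill: blue cordless drill standing on its battery, 210 mm tall, on the bench; not part of the job
- drilled: finished blank that already has its two holes, 100 x 40 x 15 mm, lying on the bench away from the jig; not part of the job
Mind the look-alikes: they are no part of the job. Leave any green or red look-alike of the blank alone.

How it is judged (in metres and radians):
On the way:
1. the blank is pressed flat against the fence, short of the guide cleat (x of blank in the frame of corner above -0.0225 m and angle between the y axis of blank and the y axis of jig, either way round below 0.045 rad and y of blank in the frame of corner below -0.125 m), for 0.2 s.
At the end, for the whole second after the job is handed in: the blank lies at rest flat on the board in the corner pocket, within about 2 mm of the fence and of the end stop, and parallel to the fence within 0.03 rad (x of blank in the frame of corner between -0.0222 and -0.017 m and y of blank in the frame of corner between -0.0522 and -0.047 m and angle between the y axis of blank and the y axis of jig, either way round below 0.03 rad and z of blank in the frame of corner between -0.003 and 0.003 m and linear speed of blank below 0.01 m/s); the robot touches nothing.
It fails at once if the blank is lifted or carried (more than 7 mm off the board, or tipped up by more than 0.2 rad) (z of blank in the frame of corner above 0.007 m or angle between blank's own z axis and vertical above 0.2 rad).
It fails at once if the blank is brought up to the pocket away from the fence instead of along it (its front end reaching the guide cleat while it is over 12 mm off the fence) (y of blank in the frame of corner above -0.12 m and x of blank in the frame of corner below -0.032 m).
It fails at once if another thing on the jig or bench is moved by more than 15 mm (distance of any of collar, setbar, glue, mallet, square, tape, drill, drilled from where it was at the start of the episode above 0.015 m).
It also fails if it takes over 51 s, if anything falls off the work surface, if the arm or the gripper's body presses on something with over 40 N, if the wrist force passes 120 N, or if a joint passes its speed limit or range.

## Robot

A 7-joint arm with a two-finger parallel gripper is mounted at the origin on the work surface. World frame = base frame: x ahead of the robot, y to its left, z up, the work surface at z = 0. Lengths are in m, angles in degrees, forces in N, time in s.
With the tool pointing down it reaches from about 0.425 to 0.95 m from the base axis. Payload 4.7 kg.
Tool frame: the origin (TCP) lies between the finger pads; the fingertips stand 14 mm ahead of it and the grasp point (between the pads) lies 5 mm behind it; z points along the fingers, y is the line along which they close (so a half turn about z gives the same grasp; the last joint's range is limited). The gripper opens to 85 mm and grips with 20 to 120 N. Pads are 22 mm wide; open, the fingers measure 114 mm over their backs; the gripper's body (76 mm by 85 mm) begins 54 mm behind the grasp point. The pads swing forward as they close: fully open they stand 13 mm farther back than shut.
Start: joints at [-72.932, 26.849, -2.785, 87.806, 1.381, 65.374, -4.715], TCP at [0.217, 0.639, 0.245] pointing down, gripper open.
Joint ranges: [-148.3, 148.3], [-19.14, 114.17], [-79.39, 73.82], [5.75, 140.21], [-59.74, 239.74], [12.07, 113.84], [-152.46, 152.46]. Speed limits (degrees/s): [147.25, 147.25, 180, 180, 180, 180, 180].

## Interface

Orientations are given as a 3x3 rotation matrix whose columns are the frame's x, y, z axes.
In Python, from plant import env, viewer, order gives the robot as it stands. The module is installed in compiled form; this text tells all that it offers.
- The arm moves only by the tool move_arm, never from a script. Its arguments are lists of equal length, an entry for each row: "offset": the shift along the tool's x, y, z scaled (see below), a list of three; "twist": the turn, a rotation vector about the tool's x, y, z scaled (see below), a list of three; "grip": the gripper's target within -1 to 1 (shut at 1, half-way at 0, fully open at -1). A call has 1 to 20 rows; each row is the pose to reach, as a shift and turn from the pose commanded when the call began, along the tool's axes at that moment, turning the shorter way round; what a row does not reach only later rows make up. The controller multiplies each number of a shift by 0.8 m and each number of a turn by 180 degrees. A row lasts 1/12 s, in which the tool goes at most 41.7 mm and 7.16 degrees, less where a joint would pass 70% of its speed; a pose out of reach is approached as far as the arm can. A call with a number of a shift or a turn outside -1 to 1 is refused whole. A call with a gripper value outside its range is refused whole. The fingers move at their own pace and stop on an object; "newtons" is the grip in N (left out, the last holds). Time passes only in rows, so rows that repeat a pose let the fingers close. It gives the time, the measured TCP pose, the force and the opening at its end, in the units of the state.
- env.state(): the state, without advancing time (a new reading comes with each control period).
- viewer.camera(name): name is "scene" or "top" or "wrist"; returns a dict with "image" (420x560x3 uint8, red, green, blue), "mtx" (3x3 intrinsics, pixels), "pose" (4x4, takes a point from camera to world coordinates). Camera axes: x right, y up, looking along -z (the intrinsics and any distortion apply to the point x, -y, -z); pixel columns grow to the right and rows downward; lengths in m; the calibration is good to about 2 mm. A picture is of the moment at which its call begins. There is no depth.
- order.hand_in(): hands the job in, once; it reports no verdict.
The state is a dict: "t": time; "joint_positions": joint angles; "qvel": joint speeds; "effort": joint torques, N m; "tool_pos": TCP position; "tool_rot": TCP orientation; "contact_force": force on the tool from outside, world axes, zero at the start; "wrist_torque": the same for the moment, N m; "finger_gap": finger opening in m.
Only numpy, scipy, OpenCV 4.12 (cv2) and the standard library are available. Lean on these libraries where they do the work, as an engineer would, in place of code of your own. Each camera call takes 0.05 s, during which the arm holds its last target. There are 200 camera calls.

## Working session

There is one attempt and no reset: what is moved stays moved. The work goes in short steps, Python scripts to look and compute and a tool call to move; the robot and the scene stay as the last step left them, time stands still between calls to the robot, and variables do not carry over. Pictures are saved under pics/ and viewed, on a budget of 10 in all, crops included, one or two more only if the job needs it, and the job is handed in when it is done.

Besides the shell and the picture viewer there is one more tool, called after ">>>" as name(argument=value, ...) on one line, values as JSON. move_arm: Moves the arm, as the interface text tells. Shifts and turns lie within -1 to 1; 1 stands for 0.8 m of shift or 180 degrees of turn. Its arguments: {"type":"object","properties":{"offset":{"type":"array","items":{"type":"array","items":{"type":"number"}}},"twist":{"type":"array","items":{"type":"array","items":{"type":"number"}}},"grip":{"type":"array","items":{"type":"number"}},"newtons":{"type":"number"}},"required":["offset","twist","grip"]}

```bash
mkdir -p pics
python3 - <<'E'
from plant import env, viewer
import cv2,pickle
s=env.state();print(s)
for n in("scene","top"):
    c=viewer.camera(n);pickle.dump(c,open(n+"0.pkl","wb"))
    cv2.imwrite(f"pics/{n}0.png",c["image"][:,:,::-1]);print(n,c["mtx"].tolist(),c["pose"].tolist(),c.keys())
E
```

```text
{'t': 0.0, 'joint_positions': array([-72.93176514,  26.89593029,  -2.78577115,  87.87328848,
         1.38042368,  65.37345642,  -4.7144991 ]), 'qvel': array([0.0015127 , 0.01146355, 0.05428781, 0.04745938, 0.04158152,
       0.04677252, 0.06127206]), 'effort': array([-2.06032296e-04, -5.10306895e+01, -4.66042792e-02, -2.37713867e+01,
        1.06885287e-02,  7.52607593e-03,  5.44441590e-06]), 'tool_pos': array([0.21647894, 0.63876816, 0.24428086]), 'tool_rot': array([[-9.47097256e-01,  3.20946213e-01, -5.62933554e-04],
       [ 3.20946703e-01,  9.47095509e-01, -1.81973645e-03],
       [-5.08856815e-05, -1.90413907e-03, -9.99998186e-01]]), 'contact_force': array([-0.08122838,  0.26012775, -0.04938916]), 'wrist_torque': array([0.04823788, 0.00507948, 0.01932577]), 'finger_gap': 0.08529000086550252}
scene [[504.51744729379476, 0.0, 280.764230250645], [0.0, 504.51744729379476, 211.61621429171208], [0.0, 0.0, 1.0]] [[-0.5667204010013165, -0.7047747970805779, 0.4267557527309238, 1.040183021972531], [0.8239097960850866, -0.4852747646756498, 0.2927132567616709, 0.40987612487113706], [0.0007968713434771155, 0.5174948194610485, 0.8556859685813708, 1.1867074221655856], [0.0, 0.0, 0.0, 1.0]] dict_keys(['image', 'mtx', 'pose'])
top [[416.09565417250184, 0.0, 279.6448193577826], [0.0, 416.09565417250184, 204.6645606505513], [0.0, 0.0, 1.0]] [[-0.023755567885403533, 0.9932958369858136, -0.11313290070131703, 0.3304710071662744], [-0.9994428219577839, -0.026250496159685718, -0.02061448734340958, 0.011051040886256377], [-0.023446079235199525, 0.1125801566796849, 0.9933659897995674, 1.3707602259689606], [0.0, 0.0, 0.0, 1.0]] dict_keys(['image', 'mtx', 'pose'])
```

View pics/top0.png

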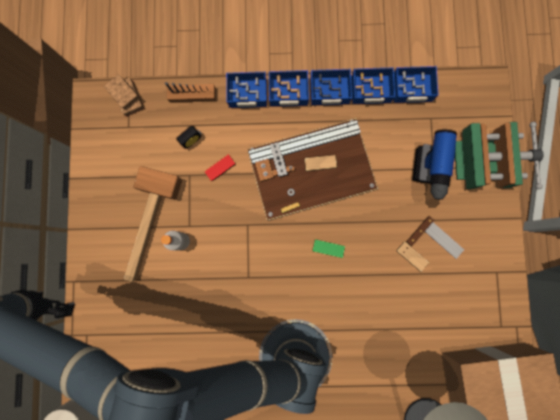

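View pics/scene0.png

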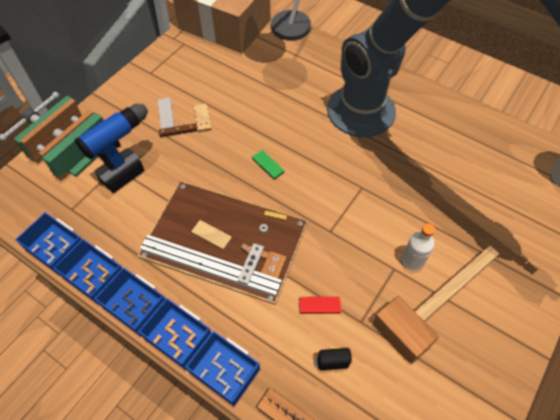

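Candidates in the top image: a plain light block on the jig board (320,162), a red one (220,167), a green one (328,248) and the drilled one with holes by the square (413,256). I choose (320,162), which is the plain, light one on the board. Next I'll check it in close crops.

Run:
```python
import cv2,numpy as np
a=cv2.imread("pics/top0.png")[115:225,240:385];b=cv2.imread("pics/scene0.png")[175:305,130:315]
cv2.imwrite("pics/crop1.png",cv2.resize(a,None,fx=5,fy=5,interpolation=cv2.INTER_CUBIC))
cv2.imwrite("pics/crop2.png",cv2.resize(b,None,fx=4.3,fy=4.3,interpolation=cv2.INTER_CUBIC))
```

```text
(no output)
```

View pics/crop1.png

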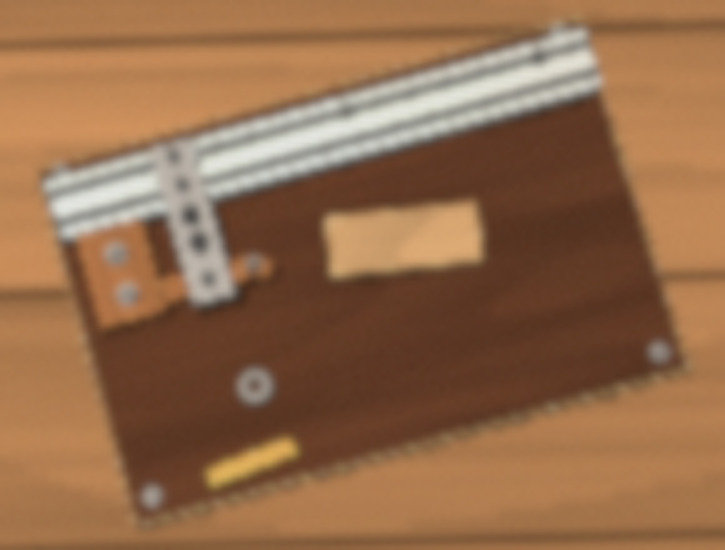

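View pics/crop2.png

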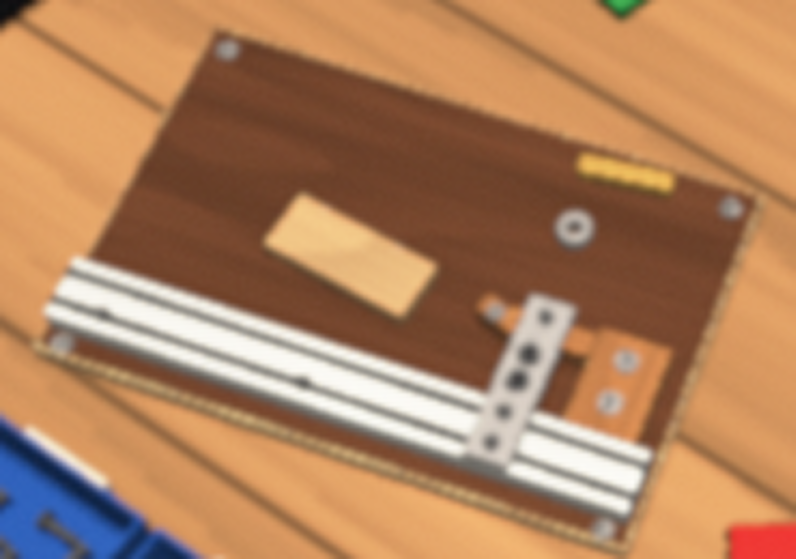

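Top crop: the plain blank (no holes) has corners (325,213), (478,200), (485,263) and (330,278). The fence face runs (65,240)–(600,90), with stop, plate and cleat at the left, and the collar (255,386) and brass bar (252,462) below. The scene crop agrees: blank corners are (302,192), (438,266), (403,320) and (264,242). Next I'll fit both poses.

```bash
cat > h.py <<'E'
import numpy as np,pickle,cv2
from scipy.optimize import least_squares
def proj(c,P):
    T=np.linalg.inv(c["pose"]);p=P@T[:3,:3].T+T[:3,3]
    q=np.c_[p[:,0],-p[:,1],-p[:,2]]@c["mtx"].T;return q[:,:2]/q[:,2:]
def place(v,L):
    x,y,a=v;R=np.array([[np.cos(a),-np.sin(a),0],[np.sin(a),np.cos(a),0],[0,0,1]])
    return L@R.T+[x,y,0]
def fit(v0,obs): # obs: list of (cam, local pts m, pixels)
    f=lambda v:np.concatenate([(proj(c,place(v,L))-u).ravel() for c,L,u in obs])
    r=least_squares(f,v0,loss="soft_l1");return r.x,np.abs(f(r.x)).reshape(-1,2)
def load(n):return pickle.load(open(n,"rb"))
bl=np.array([[20,-50],[20,50],[-20,50],[-20,-50]])/1e3
E
python3 - <<'E'
from h import *
t,s=load("top0.pkl"),load("scene0.pkl")
A=lambda u:(np.array(u)+.5)/5-.5+[240,115]
B=lambda u:(np.array(u)+.5)/4.3-.5+[130,175]
m=lambda u:np.array(u,float)/1e3
obs=[(t,m([[-125,190,15],[-125,-190,15],[70,185,35],[70,-185,35]]),A([[136,520],[687,367],[65,240],[600,90]])),
(s,m([[-125,-190,15],[-125,190,15],[125,-190,15],[125,190,15],[70,-185,35],[70,185,35]]),B([[217,32],[757,200],[38,343],[628,548],[75,258],[652,452]]))]
for o in ([obs[0]],[obs[1]],obs):
    j,e=fit([.65,.0,.2],o);print(j,np.degrees(j[2]),e.round(1).tolist())
L=np.c_[bl,np.full(4,.03)]
ob=[(t,L[[1,0,3,2]],A([[325,213],[478,200],[485,263],[330,278]])),(s,L[[3,2,1,0]],B([[302,192],[438,266],[403,320],[264,242]]))]
for o in ([ob[0]],[ob[1]],ob):
    b,e=fit([.65,-.1,.1],o);print(b,np.degrees(b[2]),e.max())
    a=j[2];d=b[:2]-place(j,np.array([[.07,0,.015]]))[0,:2]
    R=np.array([[np.cos(a),np.sin(a)],[-np.sin(a),np.cos(a)]]);print("in jig",R@(b[:2]-j[:2]))
# stop face: scene/top pixels for end-stop near edge z=35
from plant import env
E
```

```text
[ 0.60374357 -0.06912775  0.25137513] 14.402734173050424 [[0.4, 1.5], [1.0, 0.4], [1.1, 0.6], [0.5, 1.2]]
[ 0.60529653 -0.06859451  0.25353237] 14.526334487903593 [[0.2, 1.8], [2.1, 1.0], [1.2, 0.9], [0.2, 1.1], [0.2, 0.1], [0.0, 0.1]]
[ 0.60484072 -0.06879239  0.25270881] 14.479148033160625 [[0.5, 1.2], [0.9, 0.0], [1.2, 0.8], [0.3, 1.6], [0.1, 2.0], [2.2, 1.1], [1.1, 0.6], [0.2, 0.9], [0.3, 0.3], [0.0, 0.2]]
[ 0.61921752 -0.09816426  0.06222639] 3.5653096328858322 0.5623302211664054
in jig [ 0.0065764  -0.03203358]
[ 0.62183385 -0.0968312   0.06882637] 3.943460369403664 0.6419102152675862
in jig [ 0.00944293 -0.03139701]
[ 0.62077693 -0.09754124  0.06643696] 3.806557395892841 1.0577169291482562
in jig [ 0.00824205 -0.03182025]
```

```bash
cat >> h.py <<'E'
J=np.array([.60484,-.06879,.25271])
def unproj(c,u,z):
    d=np.linalg.inv(c["mtx"])@[u[0],u[1],1];d=c["pose"][:3,:3]@[d[0],-d[1],-d[2]];o=c["pose"][:3,3]
    return o+d*(z-o[2])/d[2]
def tojig(p):
    a=J[2];R=np.array([[np.cos(a),np.sin(a)],[-np.sin(a),np.cos(a)]]);return R@(np.asarray(p)[:2]-J[:2])*1e3
def plan(xmm,ymm,z,ang):
    """offset/twist for TCP at jig xy mm, height z, tool y at ang deg to jig y"""
    from plant import env
    from scipy.spatial.transform import Rotation as Ro
    s=env.state();R=s["tool_rot"];p=place(J,np.array([[xmm/1e3,ymm/1e3,z]]))[0]
    y=J[2]+np.pi/2+np.radians(ang);y=np.array([np.cos(y),np.sin(y),0]);zt=np.array([0,0,-1.]);T=np.c_[np.cross(y,zt),y,zt]
    print("now jig",tojig(s["tool_pos"]).round(1),"z",s["tool_pos"][2].round(4),"F",s["contact_force"].round(1),"gap",round(s["finger_gap"],4),"t",round(s["t"],2))
    print("off",((p-s["tool_pos"])@R/.8).round(4),"twist",(Ro.from_matrix(R.T@T).as_rotvec()/np.pi).round(4))
E
python3 - <<'E'
from h import *
t,s=load("top0.pkl"),load("scene0.pkl")
A=lambda u:(np.array(u)+.5)/5-.5+[240,115]
B=lambda u:(np.array(u)+.5)/4.3-.5+[130,175]
for n,a,b,z in [("stopface@fence",(148,222),(563,415),.035),("stopface far",(165,305),(605,328),.035),("platecentre",(197,228),(523,378),.043),("collar",(255,386),(575,228),.027),("cleat end",(272,265),(480,303),.035)]:
    print(n,tojig(unproj(t,A(a),z)).round(1),tojig(unproj(s,B(b),z)).round(1))
plan(-50,-36,.12,180)
E
```

```text
stopface@fence [ 62.7 126.5] [ 66.5 128.8]
stopface far [  6.6 130.8] [  5.6 131.8]
platecentre [48.2 97.1] [ 55.9 100.1]
collar [-59.8  88.8] [-55.9  88.9]
cleat end [12.7 56.5] [15.6 55.9]
now jig [-199.1  782.2] z 0.2443 F [-0.   0.  -0.1] gap 0.0852 t 0.1
off [-0.716  -0.7535  0.1568] twist [-2.000e-04  7.000e-04  8.156e-01]
```

>>> move_arm(offset=[[-0.716,-0.7535,0],[-0.716,-0.7535,0],[-0.716,-0.7535,0],[-0.716,-0.7535,0],[-0.716,-0.7535,0],[-0.716,-0.7535,0],[-0.716,-0.7535,0],[-0.716,-0.7535,0],[-0.716,-0.7535,0],[-0.716,-0.7535,0],[-0.716,-0.7535,0],[-0.716,-0.7535,0],[-0.716,-0.7535,0],[-0.716,-0.7535,0],[-0.716,-0.7535,0],[-0.716,-0.7535,0],[-0.716,-0.7535,0],[-0.716,-0.7535,0],[-0.716,-0.7535,0],[-0.716,-0.7535,0]], twist=[[0,0.0007,0.8156],[0,0.0007,0.8156],[0,0.0007,0.8156],[0,0.0007,0.8156],[0,0.0007,0.8156],[0,0.0007,0.8156],[0,0.0007,0.8156],[0,0.0007,0.8156],[0,0.0007,0.8156],[0,0.0007,0.8156],[0,0.0007,0.8156],[0,0.0007,0.8156],[0,0.0007,0.8156],[0,0.0007,0.8156],[0,0.0007,0.8156],[0,0.0007,0.8156],[0,0.0007,0.8156],[0,0.0007,0.8156],[0,0.0007,0.8156],[0,0.0007,0.8156]], grip=[-0.4,-0.4,-0.4,-0.4,-0.4,-0.4,-0.4,-0.4,-0.4,-0.4,-0.4,-0.4,-0.4,-0.4,-0.4,-0.4,-0.4,-0.4,-0.4,-0.4], newtons=30)

```text
t: 1.77
tool_pos: [0.566, -0.1174, 0.2452]
tool_rot: [[0.953, 0.304, -0.0], [0.304, -0.953, 0.002], [0.001, -0.002, -1.0]]
contact_force: [-0.1, 0.6, 0.4]
finger_gap: 0.06
```

Run:
```python
from h import *
plan(-50,-36,.12,180)
```

```text
now jig [-49.8 -37.4] z 0.2452 F [-0.1  0.6  0.4] gap 0.06 t 1.77
off [-0.0003 -0.0015  0.1564] twist [-0.0006 -0.0001  0.0178]
```

>>> move_arm(offset=[[0,-0.0015,0.05],[0,-0.0015,0.1],[0,-0.0015,0.15],[0,-0.0015,0.19],[0,-0.0015,0.19],[0,-0.0015,0.19]], twist=[[-0.0006,0,0.018],[-0.0006,0,0.018],[-0.0006,0,0.018],[-0.0006,0,0.018],[-0.0006,0,0.018],[-0.0006,0,0.018]], grip=[-0.4,-0.4,-0.4,-0.4,-0.4,-0.4])

```text
t: 2.27
tool_pos: [0.5642, -0.1141, 0.0922]
tool_rot: [[0.967, 0.255, -0.003], [0.255, -0.967, -0.0], [-0.003, -0.001, -1.0]]
contact_force: [0.9, 0.0, -0.0]
finger_gap: 0.0596
```

Run:
```python
from h import *
from plant import viewer
c=viewer.camera("wrist");pickle.dump(c,open("w1.pkl","wb"));cv2.imwrite("pics/w1.png",c["image"][:,:,::-1])
plan(-50,-36,.029,180)
```

```text
now jig [-49.2 -34.5] z 0.0941 F [ 0.4 -0.4  0.3] gap 0.0601 t 2.32
off [-0.0011  0.0017  0.0814] twist [ 0.0003 -0.0003  0.0017]
```

View pics/w1.png

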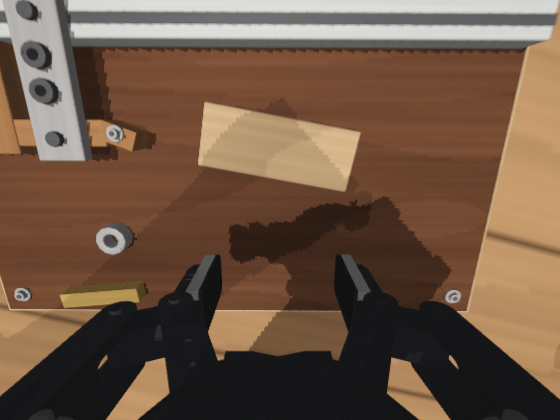

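Wrist view: the fence is parallel to the rows (its foot at about row 47). The blank is at (205,102), (359,131), (346,191), (199,164), centred between the fingers, and the collar (114,238) is clear to the left.

Run:
```python
from h import *
w=load("w1.pkl")
for n,u,z in [("fence foot R",(500,48),.015),("fence foot L",(150,48),.015),("fence top R",(500,38),.035),("fence top L",(150,42),.035),("board corner -125,-190",(467,310),.015),("corner -125,190",(8,310),.015),("collar",(114,238),.027)]:print(n,tojig(unproj(w,u,z)).round(1))
b,e=fit([.62,-.097,.07],[(w,np.c_[bl,np.full(4,.03)][[1,0,3,2]],np.array([[205,102],[359,131],[346,191],[199,164.]]))])
print(tojig(b),np.degrees(b[2]-J[2]),e.max())
```

```text
fence foot R [  68.9 -172.6]
fence foot L [67.7 48.8]
fence top R [  69.5 -157.9]
fence top L [66.4 40.6]
board corner -125,-190 [-124.5 -190. ]
corner -125,190 [-127.   190.7]
collar [-57.1  85.1]
[  7.15424652 -32.9046591 ] -9.84064038307872 2.6686630477594804
```

>>> move_arm(offset=[[-0.001,0.0017,0.03],[-0.001,0.0017,0.06],[-0.001,0.0017,0.081],[-0.001,0.0017,0.081],[-0.001,0.0017,0.081],[-0.001,0.0017,0.081]], twist=[[0,0,0.0017],[0,0,0.0017],[0,0,0.0017],[0,0,0.0017],[0,0,0.0017],[0,0,0.0017]], grip=[-0.4,-0.4,-0.4,-0.4,-0.4,-0.4])

```text
t: 2.82
tool_pos: [0.5668, -0.1161, 0.031]
tool_rot: [[0.968, 0.25, 0.005], [0.25, -0.968, -0.001], [0.005, 0.002, -1.0]]
contact_force: [0.4, 0.3, 0.4]
finger_gap: 0.06
```

>>> move_arm(offset=[[0.007,0,0],[0.014,0,0],[0.021,0,0],[0.028,0,0],[0.035,0,0],[0.04,0,0],[0.045,0,0],[0.05,0,0],[0.055,0,0],[0.06,0,0],[0.065,0,0],[0.07,0,0],[0.074,0,0],[0.077,0,0],[0.08,0,0],[0.08,0,0]], twist=[[0,0,0],[0,0,0],[0,0,0],[0,0,0],[0,0,0],[0,0,0],[0,0,0],[0,0,0],[0,0,0],[0,0,0],[0,0,0],[0,0,0],[0,0,0],[0,0,0],[0,0,0],[0,0,0]], grip=[-0.4,-0.4,-0.4,-0.4,-0.4,-0.4,-0.4,-0.4,-0.4,-0.4,-0.4,-0.4,-0.4,-0.4,-0.4,-0.4])

```text
t: 4.15
tool_pos: [0.6274, -0.0994, 0.0285]
tool_rot: [[0.968, 0.251, 0.001], [0.251, -0.968, -0.0], [0.001, 0.0, -1.0]]
contact_force: [0.1, 0.2, 0.3]
finger_gap: 0.0597
```

Run:
```python
from h import *
from plant import viewer
c=viewer.camera("wrist");pickle.dump(c,open("w2.pkl","wb"));cv2.imwrite("pics/w2.png",c["image"][:,:,::-1])
plan(20,-36,.029,180)
```

```text
now jig [ 13.9 -35.3] z 0.0285 F [0.8 0.7 0.3] gap 0.0598 t 4.2
off [ 0.0077  0.0009 -0.0006] twist [ 0.0001 -0.0002  0.0001]
```

View pics/w2.png

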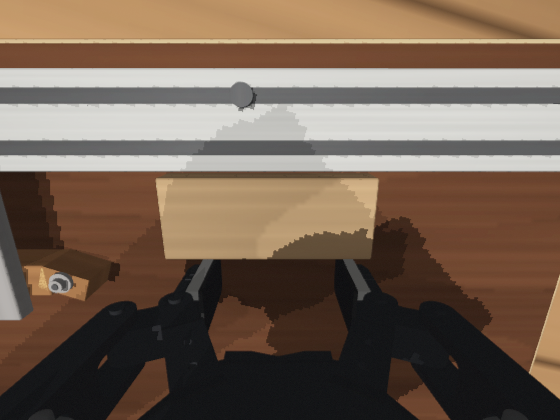

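The blank is now parallel to the fence, a few mm short (blank edge at row 178, fence edge at row 171), with its front end still short of the cleat tip (115,270). I'll press it on.

>>> move_arm(offset=[[0.002,0,0],[0.004,0,0],[0.006,0,0],[0.0075,0,0],[0.009,0,0],[0.01,0,0],[0.01,0,0]], twist=[[0,0,0],[0,0,0],[0,0,0],[0,0,0],[0,0,0],[0,0,0],[0,0,0]], grip=[-0.4,-0.4,-0.4,-0.4,-0.4,-0.4,-0.4])

```text
t: 4.78
tool_pos: [0.631, -0.0986, 0.0282]
tool_rot: [[0.968, 0.25, -0.007], [0.25, -0.968, 0.0], [-0.007, -0.002, -1.0]]
contact_force: [-9.0, -1.5, 6.1]
finger_gap: 0.0598
```

Run:
```python
from h import *
plan(20,-36,.029,180)
```

```text
now jig [ 17.9 -35.4] z 0.0282 F [-9.  -1.5  6.1] gap 0.0598 t 4.78
off [ 0.0026  0.0008 -0.001 ] twist [-0.0007  0.0021 -0.0002]
```

>>> move_arm(offset=[[0,0,0],[0,0,0],[0,0,0],[0,0,0],[-0.01,0,0],[-0.03,0,0],[-0.03,0,-0.02],[-0.03,0,-0.06],[-0.03,0,-0.08]], twist=[[0,0,0],[0,0,0],[0,0,0],[0,0,0],[0,0,0],[0,0,0],[0,0,0],[0,0,0],[0,0,0]], grip=[-0.4,-0.4,-0.4,-0.4,-0.4,-0.4,-0.4,-0.4,-0.4])

```text
t: 5.53
tool_pos: [0.6124, -0.1041, 0.0949]
tool_rot: [[0.968, 0.249, 0.004], [0.249, -0.968, -0.001], [0.004, 0.002, -1.0]]
contact_force: [1.3, -0.0, 0.8]
finger_gap: 0.0595
```

Run:
```python
from h import *
from plant import viewer
c=viewer.camera("wrist");pickle.dump(c,open("w3.pkl","wb"));cv2.imwrite("pics/w3.png",c["image"][:,:,::-1])
plan(46,-112,.092,-90)
```

```text
now jig [  0.2 -37. ] z 0.0976 F [ 0.7 -0.4  1.3] gap 0.06 t 5.58
off [0.0572 0.0936 0.0078] twist [ 0.003  -0.0014 -0.5001]
```

View pics/w3.png

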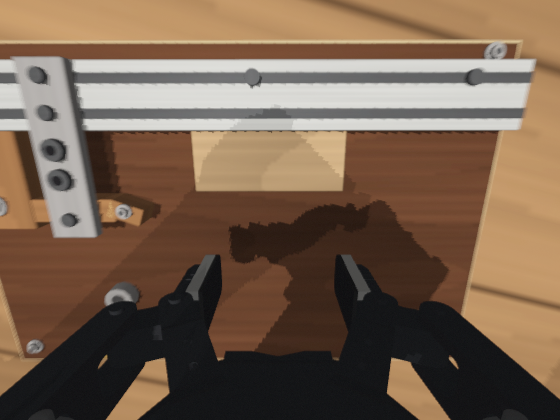

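The blank is flush on the fence (rows 131–191, cols 192–346), parallel to it and short of the cleat tip (145,213). Next the arm goes behind its right end, turned 90° with the gripper shut.

>>> move_arm(offset=[[0.02,0.03,0],[0.04,0.06,0],[0.0572,0.0936,0],[0.0572,0.0936,0],[0.0572,0.0936,0],[0.0572,0.0936,0],[0.0572,0.0936,0],[0.0572,0.0936,0],[0.0572,0.0936,0],[0.0572,0.0936,0],[0.0572,0.0936,0],[0.0572,0.0936,0],[0.0572,0.0936,0],[0.0572,0.0936,0],[0.0572,0.0936,0],[0.0572,0.0936,0]], twist=[[0.003,-0.0014,-0.5],[0.003,-0.0014,-0.5],[0.003,-0.0014,-0.5],[0.003,-0.0014,-0.5],[0.003,-0.0014,-0.5],[0.003,-0.0014,-0.5],[0.003,-0.0014,-0.5],[0.003,-0.0014,-0.5],[0.003,-0.0014,-0.5],[0.003,-0.0014,-0.5],[0.003,-0.0014,-0.5],[0.003,-0.0014,-0.5],[0.003,-0.0014,-0.5],[0.003,-0.0014,-0.5],[0.003,-0.0014,-0.5],[0.003,-0.0014,-0.5]], grip=[1,1,1,1,1,1,1,1,1,1,1,1,1,1,1,1])

```text
t: 6.92
tool_pos: [0.6744, -0.1646, 0.0924]
tool_rot: [[-0.249, 0.969, -0.008], [0.969, 0.249, 0.001], [0.003, -0.008, -1.0]]
contact_force: [-0.8, -0.1, -0.1]
finger_gap: 0.0001
```

Run:
```python
from h import *
from plant import viewer
c=viewer.camera("wrist");pickle.dump(c,open("w4.pkl","wb"));cv2.imwrite("pics/w4.png",c["image"][:,:,::-1])
plan(46,-112,.035,-90)
```

```text
now jig [  43.4 -110.1] z 0.0925 F [0.4 0.8 0.1] gap 0.0002 t 6.97
off [-0.0025  0.0038  0.0718] twist [-0.0026 -0.0009 -0.0003]
```

View pics/w4.png

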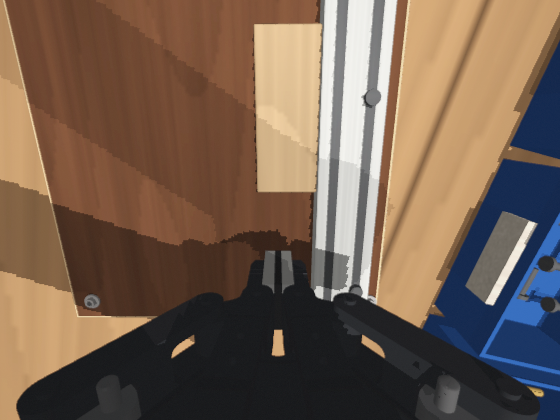

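The shut fingers stand behind the blank's rear end (row 191), clear of the fence (col 315). Descending, then pushing.

>>> move_arm(offset=[[-0.0025,0.0035,0.03],[-0.0025,0.0035,0.06],[-0.0025,0.0035,0.0715],[-0.0025,0.0035,0.0715],[-0.0025,0.0035,0.0715]], twist=[[-0.0026,-0.0009,0],[-0.0026,-0.0009,0],[-0.0026,-0.0009,0],[-0.0026,-0.0009,0],[-0.0026,-0.0009,0]], grip=[1,1,1,1,1])

```text
t: 7.38
tool_pos: [0.677, -0.1657, 0.0352]
tool_rot: [[-0.25, 0.968, -0.001], [0.968, 0.25, 0.0], [0.0, -0.001, -1.0]]
contact_force: [-0.3, -0.3, -0.4]
finger_gap: -0.0
```

Run:
```python
from h import *
plan(46,19,.034,-90)
```

```text
now jig [  45.7 -111.9] z 0.0352 F [-0.3 -0.3 -0.4] gap -0.0 t 7.38
off [0.1636 0.0004 0.0015] twist [-0.0003 -0.0001 -0.    ]
```

>>> move_arm(offset=[[0.008,0,0.001],[0.016,0,0.001],[0.024,0,0.001],[0.03,0.0003,0.001],[0.036,0.0006,0.001],[0.042,0.0008,0.001],[0.048,0.001,0.001],[0.054,0.0013,0.001],[0.06,0.0015,0.001],[0.066,0.0017,0.001],[0.072,0.002,0.001],[0.078,0.0022,0.001],[0.084,0.0024,0.001],[0.09,0.0026,0.001],[0.096,0.0028,0.001],[0.1,0.003,0.001],[0.103,0.003,0.001],[0.105,0.003,0.001],[0.105,0.003,0.001]], twist=[[0,0,0],[0,0,0],[0,0,0],[0,0,0],[0,0,0],[0,0,0],[0,0,0],[0,0,0],[0,0,0],[0,0,0],[0,0,0],[0,0,0],[0,0,0],[0,0,0],[0,0,0],[0,0,0],[0,0,0],[0,0,0],[0,0,0]], grip=[1,1,1,1,1,1,1,1,1,1,1,1,1,1,1,1,1,1,1])

```text
t: 8.97
tool_pos: [0.6584, -0.0833, 0.0345]
tool_rot: [[-0.251, 0.968, -0.0], [0.968, 0.251, 0.0], [0.0, -0.0, -1.0]]
contact_force: [-0.9, 0.1, -0.1]
finger_gap: -0.0001
```

Run:
```python
from h import *
from plant import viewer
c=viewer.camera("wrist");pickle.dump(c,open("w5.pkl","wb"));cv2.imwrite("pics/w5.png",c["image"][:,:,::-1])
plan(48,19,.034,-90)
```

```text
now jig [ 48.2 -27.8] z 0.0346 F [-0.4 -0.8  0.6] gap 0.0004 t 9.02
off [ 0.0585 -0.0002  0.0007] twist [ 0.     -0.0001  0.0001]
```

View pics/w5.png

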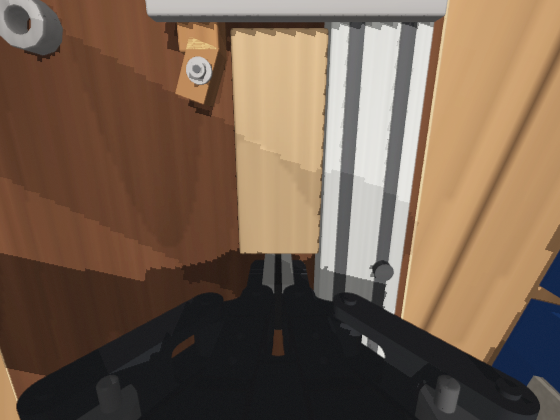

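The blank is along the fence, its front end (row 30) past the cleat's flared end and about to go under the plate. Continuing, slowing at the end.

>>> move_arm(offset=[[0.005,0.0003,0],[0.01,0.0005,0],[0.015,0.0008,0],[0.02,0.001,0],[0.025,0.001,0],[0.03,0.001,0],[0.035,0.001,0],[0.04,0.001,0],[0.045,0.001,0],[0.049,0.001,0],[0.052,0.001,0],[0.054,0.001,0],[0.056,0.001,0],[0.058,0.001,0],[0.059,0.001,0],[0.06,0.001,0]], twist=[[0,0,0],[0,0,0],[0,0,0],[0,0,0],[0,0,0],[0,0,0],[0,0,0],[0,0,0],[0,0,0],[0,0,0],[0,0,0],[0,0,0],[0,0,0],[0,0,0],[0,0,0],[0,0,0]], grip=[1,1,1,1,1,1,1,1,1,1,1,1,1,1,1,1])

```text
t: 10.35
tool_pos: [0.6477, -0.0392, 0.0348]
tool_rot: [[-0.249, 0.968, 0.001], [0.968, 0.249, -0.002], [-0.003, 0.001, -1.0]]
contact_force: [1.3, -4.5, -0.7]
finger_gap: 0.0001
```

Run:
```python
from h import *
plan(48,19,.034,-90)
```

```text
now jig [48.9 17.9] z 0.0348 F [ 1.3 -4.5 -0.7] gap 0.0001 t 10.35
off [ 0.0014 -0.0011  0.001 ] twist [ 0.0003  0.0008 -0.0003]
```

>>> move_arm(offset=[[0.001,0,0],[0.002,0,0],[0.003,0,0],[0.004,0,0],[0.004,0,0],[0.004,0,0]], twist=[[0,0,0],[0,0,0],[0,0,0],[0,0,0],[0,0,0],[0,0,0]], grip=[1,1,1,1,1,1])

```text
t: 10.85
tool_pos: [0.6476, -0.0392, 0.0352]
tool_rot: [[-0.247, 0.969, 0.003], [0.969, 0.247, -0.005], [-0.006, 0.002, -1.0]]
contact_force: [2.6, -9.5, 0.6]
finger_gap: 0.0002
```

Run:
```python
from h import *
plan(48,19,.034,-90)
```

```text
now jig [48.8 18. ] z 0.0352 F [ 2.6 -9.5  0.6] gap 0.0002 t 10.85
off [ 0.0013 -0.0011  0.0015] twist [ 0.0006  0.0019 -0.0009]
```

>>> move_arm(offset=[[-0.01,-0.002,0],[-0.02,-0.005,0],[-0.04,-0.005,0],[-0.06,-0.005,-0.03],[-0.07,-0.005,-0.07],[-0.07,-0.005,-0.08],[-0.07,-0.005,-0.08]], twist=[[0,0,0],[0,0,0],[0,0,0],[0,0,0],[0,0,0],[0,0,0],[0,0,0]], grip=[1,1,1,1,1,1,1])

```text
t: 11.43
tool_pos: [0.6586, -0.0912, 0.1017]
tool_rot: [[-0.248, 0.969, 0.006], [0.969, 0.248, -0.0], [-0.002, 0.006, -1.0]]
contact_force: [0.6, 0.4, -0.1]
finger_gap: 0.0001
```

Run:
```python
from h import *
from plant import viewer
c=viewer.camera("wrist");pickle.dump(c,open("w6.pkl","wb"));cv2.imwrite("pics/w6.png",cv2.resize(c["image"][:300,120:460,::-1],None,fx=2,fy=2,interpolation=cv2.INTER_CUBIC))
plan(10,35,.09,-90)
```

```text
now jig [ 45.4 -33.4] z 0.0996 F [ 0.5  0.1 -0.7] gap -0.0 t 11.48
off [ 0.0855 -0.0443  0.0119] twist [ 0.0007 -0.     -0.0001]
```

View pics/w6.png

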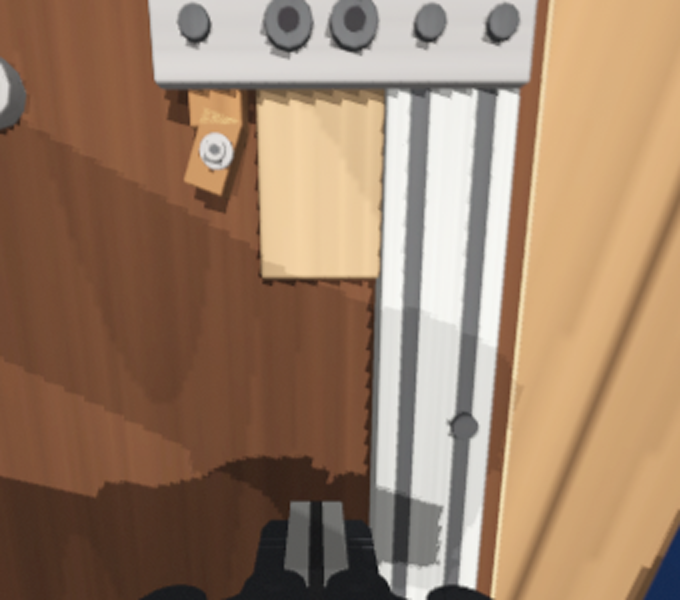

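The blank sits in the pocket: rear corners (262,277)/(379,277) in the crop, its right edge along the fence, all of the ~4 mm clearance on the cleat side. I'll check that numerically.

Run:
```python
from h import *
w=load("w6.pkl");C=lambda u:(np.array(u)+.5)/2-.5+[120,0]
for n,u,z in [("rear R",(379,277),.03),("rear L",(262,277),.03),("front R",(385,95),.03),("front L",(257,95),.03),("fence top @rear",(382,277),.035),("fence top @front",(388,95),.035),("fence top far",(371,560),.035),("plate front edge",(340,85),.043),("plate edge left",(157,83),.043)]:print(n,tojig(unproj(w,C(u),z)).round(1))
g=cv2.cvtColor(w["image"],cv2.COLOR_RGB2HSV)
for r in (60,80,100,120,134):print(r,[tuple(int(v) for v in p) for p in w["image"][r,305:318]])
```

```text
rear R [67.4 30.3]
rear L [28.2 30.3]
front R [67.6 84.8]
front L [28.2 84.8]
fence top @rear [67.9 30.5]
fence top @front [68.  83.7]
fence top far [ 67.  -73.8]
plate front edge [53.2 84.4]
plate edge left [ 0.7 84.9]
60 [(231, 199, 155), (228, 197, 153), (225, 193, 150), (223, 192, 148), (223, 191, 147), (217, 186, 142), (170, 142, 107), (115, 107, 96), (179, 179, 175), (228, 228, 224), (239, 239, 235), (241, 240, 237), (243, 242, 239)]
80 [(228, 196, 152), (225, 194, 150), (222, 191, 147), (221, 189, 144), (219, 187, 144), (203, 172, 130), (147, 128, 105), (146, 144, 139), (216, 216, 212), (238, 238, 234), (240, 240, 236), (243, 243, 239), (243, 243, 239)]
100 [(229, 197, 152), (223, 191, 148), (220, 188, 144), (218, 187, 144), (205, 174, 132), (144, 119, 91), (112, 108, 102), (189, 189, 185), (233, 233, 229), (241, 240, 236), (243, 243, 239), (245, 244, 240), (243, 243, 239)]
120 [(236, 204, 161), (234, 202, 158), (232, 201, 156), (231, 199, 155), (210, 179, 138), (146, 127, 106), (163, 162, 157), (226, 225, 221), (241, 241, 237), (243, 243, 240), (245, 245, 241), (244, 244, 240), (243, 243, 239)]
134 [(236, 204, 160), (234, 202, 158), (232, 200, 156), (226, 195, 151), (188, 158, 120), (129, 120, 110), (199, 199, 195), (237, 236, 233), (243, 242, 238), (245, 245, 241), (246, 246, 242), (244, 244, 240), (245, 245, 241)]
```

The blank is about 0.5 mm from the fence along its whole visible length. Its rear end is 99–100 mm from the stop, taking the stop from the plate edge. The tool is clear, so I'm handing in.

```bash
python3 -c "
from plant import env,order
print(env.state()['contact_force'],env.state()['t']);print(order.hand_in())"
```

```text
[ 0.50614416  0.05313425 -0.68401847] 11.4833
the job is handed in; nothing more can be done
None
```

The blank is home in the corner, let go, and handed in at 11.5 s; the hand-in reports no verdict.

**What I did:** I pressed the blank flat on the fence with two spread fingertips at about 9 N, short of the cleat. Then I pushed it along the fence from its rear end with shut fingers, under the plate, until it met the stop. There the push force rose to about 9.5 N with no further movement.

**Last checks (wrist image, before hand-in):**
- **Fence:** the gap is about 0.5 mm and even along the visible length, so the blank is parallel to the fence.
- **Stop:** the rear end is about 99–100 mm out, taking the stop's position from the plate's edge. The front end is hidden under the plate, so I could not see it touch the stop.
- **Robot:** the tool was raised clear, about 0.1 m above the bench, with no force on it beyond sensor noise.
- **Other things:** I steered clear of the collar and the other items but did not measure them again at the end.

**Disagreement:** the views put the fence face at 67–70 mm in my fitted jig frame, against the stated 70 mm. I took that as calibration error and judged the fit by positions within the same picture.

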